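# Unbolt the polishing pen's sagging gate and hold it ajar

### The job

First pull the drip tray under the polishing pen all the way out to its stop. Then open the gate above it: its worn barrel bolt sags behind the bent-up lip of the keeper, so lift the bolt by its upright post and draw it back over the lip until it is clear of the keeper, without forcing bolt or gate. Then swing the self-closing gate about 25 degrees open towards the robot and finish while still holding it there, with the tray left out, the bolt left drawn back, and the disc, jar and brush left alone.

Things in the scene. Friction and masses are not known exactly. Their poses are not given: they have to be found in the camera images.
- pen: Low open-topped steel pen fixed on the table, 245 mm deep, 380 mm wide: a deck with its top at 75 mm over a tray slot, a gate between two posts at its front. Origin on the table surface under the middle of the shut gate; x points from the gate into the pen (away from the robot), y along the shut gate towards its hinge, z up. The deck reaches 45 mm in front of the gate plane. Hinge post 170 mm high around y = +145 mm; keeper post 160 mm high, 60 mm wide, around y = -158 mm.
- tray (a joint): How far the drip tray is pulled out along the pen's -x, m: 0 pushed in, 0.09 at its stop. It slides with about 2 N of friction and stays where it is left.
- tray_grip (a point): Point to pinch on the tray's upright tab handle: a plate 10 mm thick (along the pen's y), 30 mm long (along x), from 25 to 75 mm above the table, in the middle of the tray's front and 90 mm in front of the gate plane when the tray is in. This point is 55 mm above the table, in the tab's middle. Moves with the tray.
- gate: Barred steel gate leaf of 16 mm square tube, 230 mm wide, from 85 to 165 mm above the table, carrying the bolt in two guides on its top rail (guides up to 215 mm high, their middles 207 and 77 mm from the hinge axis). Origin on the hinge axis at table height; its -y points along the leaf to the free edge. Gate and bolt weigh about 1.2 kg together, borne by the hinge.
- gate_swing (a joint): Gate angle, rad: 0 shut, growing as the free edge swings out towards the pen's -x (towards the robot; clockwise seen from above), up to 1.2. A spring shuts it (0.32 N m at 0, 0.5 N m at 0.44).
- gate_hinge (a point): Point on the gate's vertical hinge axis, 185 mm above the table, at pen x = 0, y = +122 mm.
- bolt: Steel barrel bolt, about 0.3 kg, a 12 mm round rod 231 mm long lying along the gate's top, with an upright round post, and at its tip (131 mm to -y of the post) a nose 14 mm wide that hangs 17 mm below the rod's centre line. Origin on the rod's centre line below the post (185 mm above the table when sagging, 167 mm from the hinge axis when fully shot); y along the gate to the hinge. The bolt does not tilt.
- bolt_grip (a point): Point to grip on the bolt's post: 14 mm round, vertical, 58 mm above the rod's centre line (243 mm above the table when sagging); the post ends in a 20 mm cap 78 to 86 mm above the rod. Moves with the bolt.
- bolt_slide (a joint): How far the bolt is drawn back along the gate towards the hinge, m: 0 fully shot, 0.065 fully back. The nose catches the lip at about 0.006 unless lifted; it is past the lip at 0.028 and out of the keeper at 0.044. About 1 N of friction, no spring.
- bolt_lift (a joint): How far the bolt is lifted in its worn guides, m: 0 sagging (it drops back by its weight), 0.018 at most. The nose clears the lip from about 0.010.
- keeper: Bent steel keeper on top of the keeper post. Same origin and axes as the pen. Its 6 mm lip stands across the bolt's way at y = -152 mm, its top at 177 mm above the table (about 9 mm above the bottom of the sagging nose, which hangs behind it); its front wall (y = -182 to -134 mm, x = -16 mm, up to 202 mm high) stops the gate opening while the bolt is in it.
- disc: Bystander: grey polishing disc 100 mm across with a hub, 30 mm high, lying on the pen's deck behind the gate. Origin at the centre of its underside.
- jar: Bystander: white jar, 64 mm across, 85 mm high, on the table to the +y side of the pen. Origin at the centre of its underside.
- brush: Bystander: hand brush 180 mm long lying on the table to the -y side of the pen. Origin at the middle of its underside.

How it is judged:
On the way, in this order (a step that is already met when the one before it is completed fails the run):
1. the tray is out at its stop (within 6 mm) (value of joint tray above 0.084 m), for 0.1 s.
2. the bolt is drawn clear of the keeper while the gate is still about shut (value of joint bolt_slide above 0.041 m and value of joint gate_swing below 0.15 rad), for 0.05 s.
At the end, for the whole second after the job is handed in: The tray is out within 10 mm of its stop, the bolt is drawn back at least 30 mm, and the gate stands still between 0.27 and 0.61 rad (15 to 35 degrees) open, held by the gripper's fingers on the gate or its bolt (contact force over 0.8 N) (value of joint tray above 0.08 m and value of joint bolt_slide above 0.03 m and value of joint gate_swing between 0.27 and 0.61 rad and velocity of joint gate_swing between -0.06 and 0.06 rad/s and contact force between the fingers and gate above 0.8 N); the arm keeps its last pose, push and grip.
It fails at once if the bolt is forced through the lip without being lifted (value of joint bolt_slide between 0.012 and 0.021 m and value of joint bolt_lift below 0.004 m).
It fails at once if the gate is forced open with the bolt still in the keeper (value of joint bolt_slide below 0.03 m and value of joint gate_swing above 0.08 rad).
It fails at once if the disc, jar or brush is disturbed (moved over 30 mm) (distance of any of disc, jar, brush from where it was at the start of the episode above 0.03 m).
It also fails if it takes over 48 s, if anything falls off the work surface, if the arm or the gripper's body presses on something with over 40 N, if the wrist force passes 120 N, or if a joint passes its speed limit or range.

### The arm

A 6-joint arm with a two-finger parallel gripper is mounted at the origin on the work surface. World frame = base frame: x ahead of the robot, y to its left, z up, the work surface at z = 0. Lengths are in m, angles in rad, forces in N, time in s.
With the tool pointing down it reaches from about 0.35 to 0.85 m from the base axis. Payload 8.1 kg.
Tool frame: the origin (TCP) lies midway between the tips of the shut fingers; the grasp point (between the pads) lies 19 mm behind it (arm.grip_depth is the distance from the TCP to the grasp point, in m); z points along the fingers, y is the line along which they close (so a half turn about z gives the same grasp; the last joint's range is limited). The gripper opens to 85 mm and grips with 20 to 120 N. Pads are 22 mm wide; open, the fingers measure 114 mm over their backs; the gripper's body (76 mm by 85 mm) begins 54 mm behind the grasp point. The pads swing forward as they close: fully open they stand 13 mm farther back than shut.
Start: joints at [-1.387, 0.13, 1.488, -0, 1.523, -0.085], TCP at [0.159, -0.578, 0.231] pointing down, gripper open.
Joint ranges: [-2.96, 2.96], [-0.89, 2.26], [0.02, 2.5], [-1.34, 4.48], [0, 2.73], [-2.66, 2.66]. Speed limits (rad/s): [2.39, 2.39, 2.79, 3.14, 3.14, 3.14].

### API

Orientations are given as a unit quaternion [x, y, z, w].
In Python, from station import arm gives the robot as it stands.
- The arm moves only by the tool jog_arm, never from a script. Its arguments are lists of equal length, an entry for each row: "delta_pos": the shift along the tool's x, y, z as a fraction of full scale, a list of three; "turn": the turn, a rotation vector about the tool's x, y, z as a fraction of full scale, a list of three; "fingers": the opening, from -1 (shut) to 1 (fully open). In form: {"delta_pos": [[tx, ty, tz], ...], "turn": [[ax, ay, az], ...], "fingers": [fingers, ...]}. A call has 1 to 20 rows; each row shifts and turns the commanded pose from where the row before left it, along the tool's axes as they then stand; what a row does not reach is not made up. Full scale, the value 1, is 5 cm for a shift and 120 degrees for a turn. A row lasts 1/8 s, in which the tool goes at most 62.5 mm and 10.7 degrees, less where a joint would pass 70% of its speed; a pose out of reach is approached as far as the arm can. A call with a number of a shift or a turn outside -1 to 1 is refused whole. A call with a gripper value outside its range is refused whole. The fingers move at their own pace and stop on an object; the grip force is fixed at half the most. Time passes only in rows, so rows that do not move let the fingers close. It gives the time, the measured TCP pose, the force, the opening and the grip force at its end, in the units of the state.
- arm.observe(): the state, without advancing time (a new reading comes with each control period).
- arm.capture(name): name is "scene" or "top" or "wrist"; returns a dict with "frame" (420x560x3 uint8, red, green, blue), "depth" (420x560 float32, m along the optical axis (not along the pixel's ray), 0 where there is no reading), "K" (3x3 intrinsics, pixels), "T" (4x4, takes a point from camera to world coordinates); the wrist camera has in their place "mount" (4x4, takes a point from camera to tool coordinates, whose origin is the TCP and whose axes are the flange's). Camera axes: x right, y down, z forward; pixel columns grow to the right and rows downward; lengths in m; the calibration is good to about 2 mm. A picture is of the moment at which its call begins: read the wrist's pose just before it.
- arm.close_job(): hands the job in; it is judged then, once.
The state is a dict: "time": time; "q": joint angles; "joint_vel": joint speeds; "tau": joint torques, N m; "ee_pos": TCP position; "eef_rot": TCP orientation; "wrist_force": force on the tool from outside, world axes, zero at the start; "ft_torque": the same for the moment, N m; "gripper_width": opening from 0.0 (shut) to 1.0 (fully open); "grip_force": force on a finger pad.
Only numpy, scipy, OpenCV 4.12 (cv2) and the standard library are available. Lean on these libraries where they do the work, as an engineer would, in place of code of your own. Each camera call takes 0.05 s, during which the arm holds its last target. There are 200 camera calls.

## Working session

There is one attempt and no reset: what is moved stays moved. The work goes in short steps, Python scripts to look and compute and a tool call to move; the robot and the scene stay as the last step left them, time stands still between calls to the robot, and variables do not carry over. Pictures are saved under pics/ and viewed, at most 10 in all, crops included, and the job is handed in when it is done.

Besides the shell and the picture viewer there is one more tool, called by a JSON object that holds its "method" and its "body", one argument or row to a line. jog_arm: Moves the arm, as the interface text tells. Its arguments: {"type":"object","properties":{"delta_pos":{"type":"array"},"turn":{"type":"array"},"fingers":{"type":"array"}},"required":["delta_pos","turn","fingers"]}

```bash
mkdir -p pics; ls; python3 - <<'E'
from station import arm
import cv2,numpy as np
s=arm.observe(); print(s, arm.grip_depth)
for n in("scene","top"):
    c=arm.capture(n); cv2.imwrite(f"pics/{n}0.png",c["frame"][:,:,::-1]); np.savez(f"{n}0.npz",**{k:c[k] for k in("depth","K","T","frame")}); print(n,c["K"].round(1).tolist(),c["T"].round(3).tolist())
E
```

```text
pics
{'time': 0.0, 'q': array([-1.38741495e+00,  1.31182758e-01,  1.48928307e+00, -1.60603871e-06,
        1.52300591e+00, -8.53968944e-02]), 'joint_vel': array([ 5.13401801e-04, -3.19134997e-04, -3.92398912e-05, -7.25256323e-05,
       -1.15265940e-03, -1.09374217e-04]), 'tau': array([-2.27059209e-03, -5.69406939e+01, -5.00555992e+01, -4.34344520e-04,
        1.49579986e-02, -2.98262812e-06]), 'ee_pos': array([ 0.15925345, -0.5779036 ,  0.23022946]), 'eef_rot': array([ 9.90982920e-01,  1.33984961e-01, -4.68130218e-05, -9.38376611e-04]), 'wrist_force': array([ 0.2968174 , -0.38812059,  0.04137723]), 'ft_torque': array([0.02224829, 0.0190965 , 0.01502979]), 'grip_force': 0.0, 'gripper_width': 1.0002006781662398} 0.0187
scene [[447.8, 0.0, 277.8], [0.0, 447.8, 202.5], [0.0, 0.0, 1.0]] [[0.096, 0.865, -0.492, 1.236], [0.995, -0.085, 0.046, -0.011], [-0.002, -0.494, -0.87, 1.19], [0.0, 0.0, 0.0, 1.0]]
top [[524.4, 0.0, 284.9], [0.0, 524.4, 211.5], [0.0, 0.0, 1.0]] [[-0.017, -0.988, 0.151, 0.487], [-1.0, 0.016, -0.005, 0.046], [0.003, -0.151, -0.989, 1.291], [0.0, 0.0, 0.0, 1.0]]
```

```bash
python3 - <<'E'
import cv2
for n in("scene","top"):
    i=cv2.imread(f"pics/{n}0.png"); cv2.imwrite(f"pics/{n}0b.png",cv2.resize(i,(800,600),interpolation=cv2.INTER_CUBIC))
E
```

```text
(no output)
```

View pics/top0b.png

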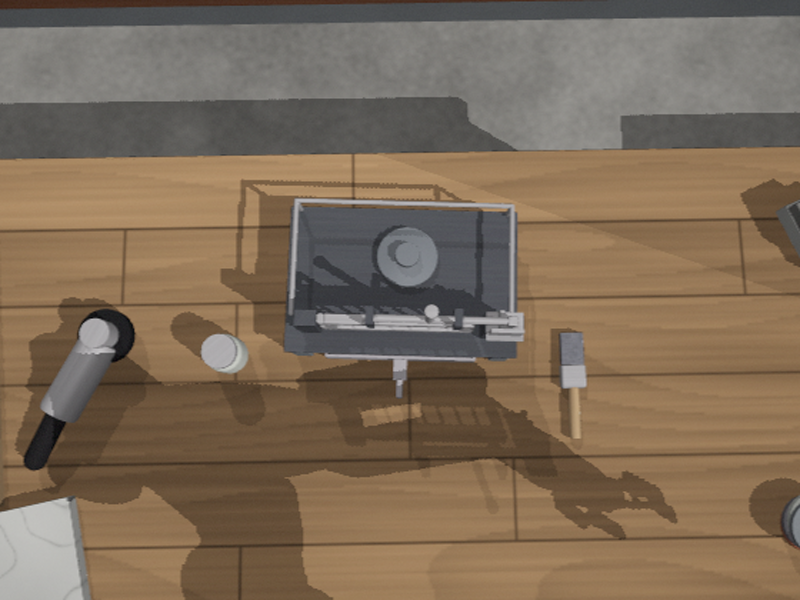

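View pics/scene0b.png

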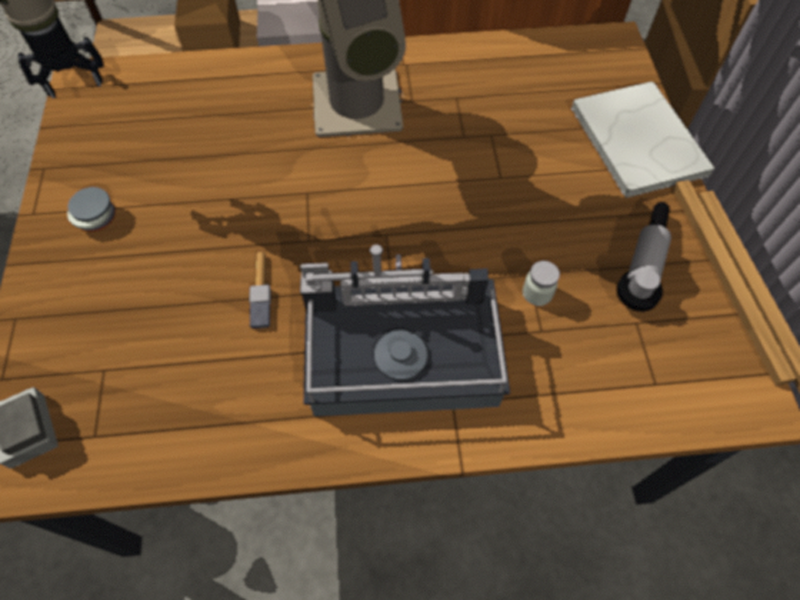

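The top view shows the pen nearly square to the camera. The bolt post cap is at about (432,312) in the enlarged picture, the tray tab at (399,378), the hinge post at (305,318) and the keeper at (505,325). Next I locate them from depth.

```bash
cat >h.py <<'E'
import numpy as np,cv2
def cloud(d,K,T):
    v,u=np.indices(d.shape); p=np.stack([(u-K[0,2])/K[0,0]*d,(v-K[1,2])/K[1,1]*d,d],-1)
    return p@T[:3,:3].T+T[:3,3]
E
python3 - <<'E'
from h import *
for n in("top","scene"):
    c=np.load(n+"0.npz"); P=cloud(c["depth"],c["K"],c["T"]); P[c["depth"]==0]=9
    x,y,z=P[...,0],P[...,1],P[...,2]
    print(n)
    def rep(name,m): 
        q=P[m]; print(name,len(q),q.mean(0).round(4) if len(q) else'',q.min(0).round(3) if len(q) else'',q.max(0).round(3) if len(q) else'')
    box=(x>.35)&(x<.85)&(y>-.3)&(y<.25)
    rep("cap",box&(z>.245)&(z<.3))
    m=box&(z>.175)&(z<.2); rep("rod",m)
    q=P[m][:,:2]; 
    l=cv2.fitLine(q.astype(np.float32),cv2.DIST_HUBER,0,.01,.01).ravel(); print("rodline",l, np.arctan2(l[1],l[0]))
    m=box&(z>.065)&(z<.085);rep("deck",m)
    r=cv2.minAreaRect(P[m][:,:2].astype(np.float32)); print(r)
if 1:
    c=np.load("top0.npz");P=cloud(c["depth"],c["K"],c["T"])
    for v in range(248,282,3): print(v,[tuple((P[v,u]*1000).astype(int)) for u in range(268,292,3)])
E
```

```text
top
cap 79 [0.631  0.0089 0.2704] [ 0.622 -0.001  0.265] [0.64  0.017 0.276]
rod 627 [ 0.6277 -0.0227  0.1894] [ 0.606 -0.129  0.175] [0.644 0.21  0.2  ]
rodline [ 0.05986502  0.9982065   0.627668   -0.02265529] 1.5108955
deck 12440 [0.713  0.0517 0.0749] [ 0.519 -0.145  0.066] [0.839 0.243 0.085]
((0.6764936447143555, 0.04990345239639282), (0.3810189664363861, 0.31519588828086853), 87.7288589477539)
scene
cap 67 [0.6355 0.0075 0.2652] [ 0.622 -0.001  0.246] [0.643 0.016 0.274]
rod 530 [ 0.6316 -0.0313  0.1881] [ 0.607 -0.13   0.175] [0.652 0.206 0.2  ]
rodline [ 0.07237201  0.9973777   0.6327127  -0.02653897] 1.498361
deck 8056 [0.7309 0.0475 0.0743] [ 0.521 -0.147  0.065] [0.844 0.242 0.085]
((0.6786700487136841, 0.04922205209732056), (0.3805777132511139, 0.3155398368835449), 87.37751007080078)
248 [(np.int64(594), np.int64(82), np.int64(2)), (np.int64(593), np.int64(74), np.int64(11)), (np.int64(588), np.int64(66), np.int64(67)), (np.int64(588), np.int64(59), np.int64(64)), (np.int64(588), np.int64(52), np.int64(68)), (np.int64(588), np.int64(45), np.int64(70)), (np.int64(587), np
[... 3352 characters left out ...]
np.int64(83), np.int64(1)), (np.int64(521), np.int64(75), np.int64(1)), (np.int64(521), np.int64(68), np.int64(-3)), (np.int64(519), np.int64(60), np.int64(47)), (np.int64(519), np.int64(53), np.int64(61)), (np.int64(520), np.int64(46), np.int64(0)), (np.int64(520), np.int64(39), np.int64(-1)), (np.int64(520), np.int64(31), np.int64(-2))]
281 [(np.int64(513), np.int64(83), np.int64(-1)), (np.int64(513), np.int64(75), np.int64(1)), (np.int64(513), np.int64(68), np.int64(5)), (np.int64(513), np.int64(61), np.int64(-4)), (np.int64(513), np.int64(53), np.int64(5)), (np.int64(513), np.int64(46), np.int64(0)), (np.int64(513), np.int64(39), np.int64(0)), (np.int64(513), np.int64(31), np.int64(-1))]
```

{"method": "jog_arm", "body": {
  "delta_pos": [
    [0, 0, 0],
    [0, 0, 0],
    [0, 0, 0],
    [0, 0, 0],
    [0.435, -0.814, 0.12],
    [0.435, -0.814, 0.12],
    [0.435, -0.814, 0.12],
    [0.435, -0.814, 0.12],
    [0.435, -0.814, 0.12],
    [0.435, -0.814, 0.12],
    [0.435, -0.814, 0.12],
    [0.435, -0.814, 0.12],
    [0.435, -0.814, 0.12],
    [0.435, -0.814, 0.12],
    [0.435, -0.814, 0.12],
    [0.435, -0.814, 0.12],
    [0.435, -0.814, 0.12],
    [0.435, -0.814, 0.12],
    [0.435, -0.814, 0.12],
    [0.435, -0.814, 0.12]
  ],
  "turn": [
    [0, 0, 0.037],
    [0, 0, 0.037],
    [0, 0, 0.037],
    [0, 0, 0.037],
    [0, 0, 0],
    [0, 0, 0],
    [0, 0, 0],
    [0, 0, 0],
    [0, 0, 0],
    [0, 0, 0],
    [0, 0, 0],
    [0, 0, 0],
    [0, 0, 0],
    [0, 0, 0],
    [0, 0, 0],
    [0, 0, 0],
    [0, 0, 0],
    [0, 0, 0],
    [0, 0, 0],
    [0, 0, 0]
  ],
  "fingers": [1, 1, 1, 1, 1, 1, 1, 1, 1, 1, 1, 1, 1, 1, 1, 1, 1, 1, 1, 1]
}}

```text
time: 2.6
ee_pos: [0.5342, 0.0593, 0.1347]
eef_rot: [1.0, -0.021, -0.0, 0.0]
wrist_force: [0.7, -1.1, -0.1]
gripper_width: 0.998
grip_force: 0.0
```

```bash
cat >>h.py <<'E'
from scipy.spatial.transform import Rotation as R
def Tt(s):
    T=np.eye(4);T[:3,:3]=R.from_quat(s["eef_rot"]).as_matrix();T[:3,3]=s["ee_pos"];return T
def yaw(s):
    x=Tt(s)[:3,0]; return np.degrees(np.arctan2(x[1],x[0]))
def go(s,p):  # tool-axis delta in full-scale units
    return (Tt(s)[:3,:3].T@(np.array(p)-s["ee_pos"])/.05).round(3)
def st(s): print("t",round(s["time"],2),"p",s["ee_pos"].round(4),"yaw",yaw(s).round(2),"F",s["wrist_force"].round(1),"w",round(s["gripper_width"],3),"g",round(s["grip_force"],1))
E
python3 - <<'E'
from h import *
from station import arm
s=arm.observe(); st(s); c=arm.capture("wrist"); T=Tt(s)@c["mount"]
np.savez("w1.npz",depth=c["depth"],K=c["K"],T=T)
cv2.imwrite("pics/w1.png",c["frame"][:,:,::-1])
P=cloud(c["depth"],c["K"],T);P[c["depth"]==0]=9
x,y,z=P[...,0],P[...,1],P[...,2]
m=(z>.066)&(z<.083)&(x>.45)&(x<.565)&(y>0)&(y<.12)
q=P[m];print(len(q),q.min(0).round(4),q.max(0).round(4),np.percentile(q,[2,50,98],axis=0).round(4));print(cv2.minAreaRect(q[:,:2].astype(np.float32)))
m=(z>.25)&(z<.29)&(x>.55);q=P[m];print("cap",len(q),q.mean(0) if len(q) else'')
m=(z>.07)&(z<.08)&(x>.575)&(x<.65)&(y>-.14)&(y<.24);q=P[m];
if len(q):print("deck",len(q),q.min(0),q.max(0),cv2.minAreaRect(q[:,:2].astype(np.float32)))
E
```

```text
t 2.6 p [0.5342 0.0593 0.1347] yaw -2.35 F [ 0.7 -1.1 -0.1] w 0.998 g 0.0
642 [0.5186 0.0511 0.0662] [0.5495 0.0618 0.0766] [[0.5205 0.0515 0.0688]
 [0.5357 0.0564 0.0746]
 [0.5491 0.0614 0.076 ]]
((0.5340092182159424, 0.056397445499897), (0.009780395776033401, 0.030721619725227356), 87.6099853515625)
cap 0 
deck 34805 [ 0.58057323 -0.12160574  0.07110169] [0.632707   0.23422411 0.07998801] ((0.6078519225120544, 0.05554429441690445), (0.35621127486228943, 0.04038146883249283), 87.68983459472656)
```

View pics/w1.png

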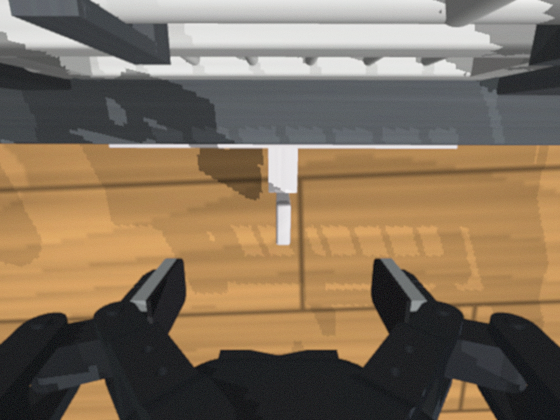

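The tab sits at image (283,222), measured at (0.5345, 0.0564) with its top at 75 mm and 10x30 mm in size, as it should be. I go down and pinch it.

{"method": "jog_arm", "body": {
  "delta_pos": [
    [0, 0.06, 0.3],
    [0, 0, 0.42],
    [0, 0, 0.42],
    [0, 0, 0.42],
    [0, 0, 0.42],
    [0, 0, 0],
    [0, 0, 0],
    [0, 0, 0],
    [0, 0, 0],
    [0, 0, 0],
    [0, 0, 0],
    [0, 0, 0]
  ],
  "turn": [
    [0, 0, 0],
    [0, 0, 0],
    [0, 0, 0],
    [0, 0, 0],
    [0, 0, 0],
    [0, 0, 0],
    [0, 0, 0],
    [0, 0, 0],
    [0, 0, 0],
    [0, 0, 0],
    [0, 0, 0],
    [0, 0, 0]
  ],
  "fingers": [1, 1, 1, 1, 1, 1, -1, -1, -1, -1, -1, -1]
}}

```text
time: 4.15
ee_pos: [0.5342, 0.0561, 0.0369]
eef_rot: [1.0, -0.02, 0.0, -0.001]
wrist_force: [-0.1, 6.4, 3.2]
gripper_width: 0.109
grip_force: 59.4
```

{"method": "jog_arm", "body": {
  "delta_pos": [
    [-0.1, 0, 0],
    [-0.18, 0, 0],
    [-0.2, 0, 0],
    [-0.2, 0, 0],
    [-0.2, 0, 0],
    [-0.2, 0, 0],
    [-0.2, 0, 0],
    [-0.2, 0, 0],
    [-0.18, 0, 0],
    [-0.1, 0, 0],
    [-0.04, 0, 0],
    [0, 0, 0],
    [0, 0, 0]
  ],
  "turn": [
    [0, 0, 0],
    [0, 0, 0],
    [0, 0, 0],
    [0, 0, 0],
    [0, 0, 0],
    [0, 0, 0],
    [0, 0, 0],
    [0, 0, 0],
    [0, 0, 0],
    [0, 0, 0],
    [0, 0, 0],
    [0, 0, 0],
    [0, 0, 0]
  ],
  "fingers": [-1, -1, -1, -1, -1, -1, -1, -1, -1, -1, -1, -1, -1]
}}

```text
time: 5.78
ee_pos: [0.4529, 0.0597, 0.0373]
eef_rot: [1.0, -0.021, 0.01, -0.002]
wrist_force: [55.8, 8.9, -52.1]
gripper_width: 0.107
grip_force: 59.3
```

{"method": "jog_arm", "body": {
  "delta_pos": [
    [0.07, 0, 0],
    [0.06, 0, 0],
    [0, 0, 0],
    [0, 0, 0],
    [0, 0, 0],
    [0, 0, 0],
    [0, 0, 0]
  ],
  "turn": [
    [0, 0, 0],
    [0, 0, 0],
    [0, 0, 0],
    [0, 0, 0],
    [0, 0, 0],
    [0, 0, 0],
    [0, 0, 0]
  ],
  "fingers": [-1, -1, -1, 1, 1, 1, 1]
}}

```text
time: 6.65
ee_pos: [0.4502, 0.0582, 0.0363]
eef_rot: [1.0, -0.021, -0.0, 0.0]
wrist_force: [-0.2, 0.3, 0.5]
gripper_width: 0.936
grip_force: 0.0
```

```bash
python3 - <<'E'
from h import *
from station import arm
s=arm.observe(); st(s)
for n in("top","scene"):
    c=arm.capture(n); P=cloud(c["depth"],c["K"],c["T"]);P[c["depth"]==0]=9
    np.savez(n+"1.npz",depth=c["depth"],K=c["K"],T=c["T"])
    x,y,z=P[...,0],P[...,1],P[...,2]
    for xx in (.55,.56,.57,.575,.58,.585,.59,.595,.60):
        m=(abs(x-xx)<.004)&(y>-.13)&(y<.23); q=P[m]; print(n,xx,np.percentile(q[:,2],[5,25,50,75,95]).round(3))
E
```

```text
t 6.65 p [0.4502 0.0582 0.0363] yaw -2.37 F [-0.2  0.3  0.5] w 0.936 g 0.0
top 0.55 [-0.002  0.003  0.007  0.009  0.014]
top 0.56 [-0.002  0.003  0.007  0.009  0.013]
top 0.57 [-0.002  0.003  0.007  0.009  0.014]
top 0.575 [-0.003  0.003  0.007  0.009  0.013]
top 0.58 [-0.002  0.004  0.007  0.01   0.074]
top 0.585 [-0.001  0.006  0.009  0.072  0.077]
top 0.59 [0.    0.007 0.07  0.075 0.078]
top 0.595 [0.002 0.046 0.073 0.075 0.078]
top 0.6 [0.07  0.073 0.075 0.077 0.164]
scene 0.55 [0.024 0.036 0.048 0.049 0.051]
scene 0.56 [0.042 0.047 0.048 0.049 0.051]
scene 0.57 [0.049 0.049 0.049 0.049 0.049]Traceback (most recent call last):
  File "<stdin>", line 9, in <module>
    return _quantile_unchecked(
        a, q, axis, out, overwrite_input, method, keepdims, weights)
    return _ureduce(a,
                    func=_quantile_ureduce_func,
    ...<5 lines>...
                    overwrite_input=overwrite_input,
                    method=method)
    r = func(a, **kwargs)
    result = _quantile(arr,
                       quantiles=q,
    ...<2 lines>...
                       out=out,
                       weights=wgt)
    slices_having_nans = np.isnan(arr[-1, ...])
                                  ~~~^^^^^^^^^
IndexError: index -1 is out of bounds for axis 0 with size 0
```

{"method": "jog_arm", "body": {
  "delta_pos": [
    [0, 0, -0.4],
    [0, 0, -0.88],
    [0, 0, -0.88],
    [0, 0, -0.88],
    [0.3, 0.15, -0.88],
    [0.3, 0.15, -0.88],
    [0.3, 0.15, -0.48],
    [0.447, 0.147, 0],
    [0.447, 0.147, 0],
    [0.447, 0.147, 0],
    [0, 0, 0],
    [0, 0, 0]
  ],
  "turn": [
    [0, 0, 0],
    [0, 0, 0],
    [0, 0, 0],
    [0, 0, 0],
    [0, 0, 0],
    [0, 0, 0],
    [0, 0, 0],
    [0, 0, 0],
    [0, 0, 0],
    [0, 0, 0],
    [0, 0, 0],
    [0, 0, 0]
  ],
  "fingers": [1, 1, 1, 1, 1, 1, 1, 1, 1, 1, 1, 1]
}}

```text
time: 8.25
ee_pos: [0.5599, 0.0094, 0.3]
eef_rot: [1.0, -0.021, -0.0, -0.0]
wrist_force: [0.6, 0.8, 0.0]
gripper_width: 1.002
grip_force: 0.0
```

```bash
python3 - <<'E'
from h import *
from station import arm
s=arm.observe(); st(s); c=arm.capture("wrist"); T=Tt(s)@c["mount"]
np.savez("w2.npz",depth=c["depth"],K=c["K"],T=T)
cv2.imwrite("pics/w2.png",c["frame"][:,:,::-1])
P=cloud(c["depth"],c["K"],T);P[c["depth"]==0]=9
x,y,z=P[...,0],P[...,1],P[...,2]
for a,b in((.264,.28),(.2,.26),(.205,.225)):
    m=(z>a)&(z<b)&(x>.6)&(x<.67)&(y>-.15)&(y<.2);q=P[m];print(a,len(q),q.mean(0).round(4),q.min(0).round(4),q.max(0).round(4))
c=arm.capture("top");P=cloud(c["depth"],c["K"],c["T"])
for v in range(274,312,2): print(v,[tuple((P[v,u]*1000).astype(int).tolist()) for u in range(274,286,3)])
E
```

```text
t 8.25 p [0.5599 0.0094 0.3   ] yaw -2.36 F [0.6 0.8 0. ] w 1.002 g 0.0
0.264 1103 [0.6312 0.0085 0.2707] [ 0.6216 -0.0011  0.2678] [0.641  0.0181 0.2732]
0.2 2043 [ 0.6267 -0.0014  0.2107] [ 0.6061 -0.1298  0.2   ] [0.6478 0.1035 0.2164]
0.205 1475 [0.6326 0.0341 0.2141] [ 0.6164 -0.0392  0.2051] [0.6478 0.1035 0.2164]
274 [(530, 68, 5), (530, 60, 5), (530, 53, 8), (529, 46, 9)]
276 [(525, 68, 13), (525, 60, 9), (525, 53, 9), (525, 46, 5)]
278 [(520, 68, 5), (520, 61, 7), (520, 53, 6), (520, 46, 5)]
280 [(515, 68, 13), (515, 61, 8), (515, 53, 5), (515, 46, 9)]
282 [(511, 68, 9), (511, 61, 4), (510, 53, 10), (510, 46, 11)]
284 [(505, 67, 48), (505, 60, 47), (505, 53, 50), (505, 46, 48)]
286 [(501, 67, 41), (500, 60, 46), (500, 53, 43), (500, 46, 38)]
288 [(496, 68, 40), (496, 61, 38), (496, 53, 41), (496, 46, 33)]
290 [(491, 68, 40), (491, 61, 39), (491, 54, 34), (491, 46, -2)]
292 [(487, 68, 33), (487, 61, 38), (486, 54, 39), (486, 47, -1)]
294 [(482, 68, 40), (482, 61, 39), (482, 54, 37), (481, 47, 0)]
296 [(477, 68, 38), (477, 61, 34), (477, 54, 37), (477, 47, 0)]
298 [(473, 68, 42), (472, 61, 32), (472, 54, 35), (472, 47, 1)]
300 [(467, 69, -3), (468, 61, 38), (468, 54, 40), (467, 47, -2)]
302 [(463, 69, 0), (464, 61, 74), (464, 54, 61), (462, 47, 1)]
304 [(458, 69, 0), (459, 61, 72), (459, 54, 44), (457, 47, 0)]
306 [(453, 69, 0), (455, 61, 74), (453, 54, -5), (453, 47, 0)]
308 [(448, 69, 0), (451, 61, 77), (448, 54, -3), (448, 47, -1)]
310 [(444, 69, -1), (446, 61, 74), (443, 54, 1), (443, 47, -2)]
```

View pics/w2.png

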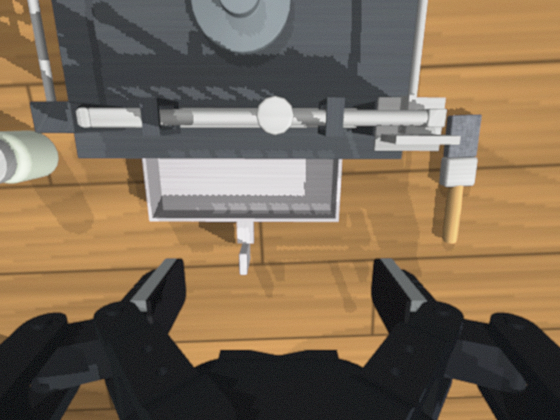

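The picture shows the tray fully out: its bin is in view and the tab is at (244,260). The bolt cap is at (275,115), measured at (0.6312, 0.0085, 0.271), which is the expected height. I move over the post, go down and grip it.

{"method": "jog_arm", "body": {
  "delta_pos": [
    [0.35, -0.01, 0],
    [0.36, -0.01, 0],
    [0.36, -0.01, 0],
    [0.355, -0.01, 0],
    [0, 0, 0.3],
    [0, 0, 0.4],
    [0, 0, 0.4],
    [0, 0, 0.4],
    [0, 0, 0],
    [0, 0, 0],
    [0, 0, 0],
    [0, 0, 0],
    [0, 0, 0],
    [0, 0, 0],
    [0, 0, 0]
  ],
  "turn": [
    [0, 0, 0],
    [0, 0, 0],
    [0, 0, 0],
    [0, 0, 0],
    [0, 0, 0],
    [0, 0, 0],
    [0, 0, 0],
    [0, 0, 0],
    [0, 0, 0],
    [0, 0, 0],
    [0, 0, 0],
    [0, 0, 0],
    [0, 0, 0],
    [0, 0, 0],
    [0, 0, 0]
  ],
  "fingers": [1, 1, 1, 1, 1, 1, 1, 1, 1, -1, -1, -1, -1, -1, -1]
}}

```text
time: 10.22
ee_pos: [0.632, 0.0082, 0.2259]
eef_rot: [1.0, -0.021, 0.001, 0.0]
wrist_force: [0.2, 0.2, 4.3]
gripper_width: 0.171
grip_force: 58.2
```

{"method": "jog_arm", "body": {
  "delta_pos": [
    [0, 0, -0.08],
    [0, 0, -0.1],
    [0, 0, -0.1],
    [0, 0, 0],
    [0, 0, 0]
  ],
  "turn": [
    [0, 0, 0],
    [0, 0, 0],
    [0, 0, 0],
    [0, 0, 0],
    [0, 0, 0]
  ],
  "fingers": [-1, -1, -1, -1, -1]
}}

```text
time: 10.85
ee_pos: [0.6317, 0.0083, 0.2392]
eef_rot: [1.0, -0.021, -0.0, -0.0]
wrist_force: [2.6, -0.1, -3.4]
gripper_width: 0.173
grip_force: 59.5
```

{"method": "jog_arm", "body": {
  "delta_pos": [
    [0, -0.06, 0],
    [0, -0.07, 0],
    [0, -0.05, 0],
    [0, 0, 0],
    [0, 0, 0]
  ],
  "turn": [
    [0, 0, 0],
    [0, 0, 0],
    [0, 0, 0],
    [0, 0, 0],
    [0, 0, 0]
  ],
  "fingers": [-1, -1, -1, -1, -1]
}}

```text
time: 11.48
ee_pos: [0.6321, 0.0176, 0.2393]
eef_rot: [1.0, -0.02, 0.0, -0.0]
wrist_force: [2.0, 0.9, -3.1]
gripper_width: 0.171
grip_force: 59.6
```

It slides freely past the catch point, so I draw it back to about 54 mm.

{"method": "jog_arm", "body": {
  "delta_pos": [
    [0, -0.1, 0],
    [0, -0.12, 0],
    [0, -0.12, 0],
    [0, -0.12, 0],
    [0, -0.12, 0],
    [0, -0.12, 0],
    [0, -0.12, 0],
    [0, -0.08, 0],
    [0, 0, 0],
    [0, 0, 0]
  ],
  "turn": [
    [0, 0, 0],
    [0, 0, 0],
    [0, 0, 0],
    [0, 0, 0],
    [0, 0, 0],
    [0, 0, 0],
    [0, 0, 0],
    [0, 0, 0],
    [0, 0, 0],
    [0, 0, 0]
  ],
  "fingers": [-1, -1, -1, -1, -1, -1, -1, -1, -1, -1]
}}

```text
time: 12.72
ee_pos: [0.6339, 0.0624, 0.2393]
eef_rot: [1.0, -0.02, 0.0, -0.0]
wrist_force: [3.1, 1.0, -3.1]
gripper_width: 0.169
grip_force: 59.6
```

```bash
python3 - <<'E'
from h import *
from station import arm
s=arm.observe(); st(s); c=arm.capture("scene")
f=c["frame"][:,:,::-1][140:300,190:390]; cv2.imwrite("pics/s2.png",cv2.resize(f,(800,600),interpolation=cv2.INTER_CUBIC))
# arc: hinge from pen origin
a=np.radians(-2.36); ex=np.array([np.cos(a),np.sin(a)]); ey=np.array([-np.sin(a),np.cos(a)])
H=np.array([.6312,.0085])+.167*ey; p=s["ee_pos"][:2]; r=p-H
print("hinge",H.round(4),"post rel",r@ex,r@ey)
E
```

```text
t 12.72 p [0.6339 0.0624 0.2393] yaw -2.34 F [ 3.1  1.  -3.1] w 0.169 g 59.6
hinge [0.6381 0.1754] post rel 0.0005252523344853946 -0.11299715256506986
```

View pics/s2.png

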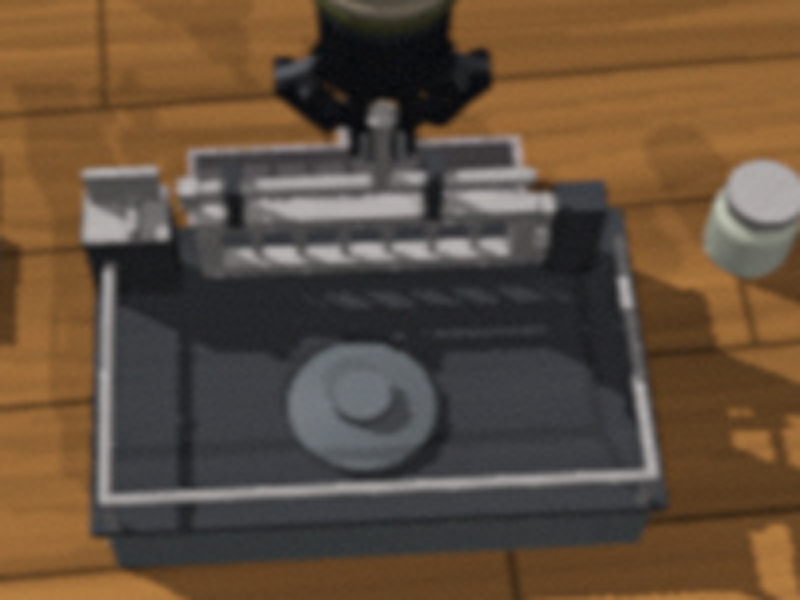

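The bolt tip at (185,190) is clear of the keeper, which ends at about x=165, and the disc and jar haven't moved. Now I swing the gate along its arc (radius 113 mm), 2.5 degrees per row.

{"method": "jog_arm", "body": {
  "delta_pos": [
    [-0.049, -0.001, 0],
    [-0.099, -0.002, 0],
    [-0.099, -0.002, 0],
    [-0.099, -0.002, 0],
    [-0.099, -0.002, 0],
    [-0.099, -0.002, 0],
    [-0.099, -0.002, 0],
    [-0.099, -0.002, 0],
    [-0.099, -0.002, 0],
    [-0.099, -0.002, 0],
    [-0.049, -0.001, 0],
    [0, 0, 0],
    [0, 0, 0],
    [0, 0, 0],
    [0, 0, 0]
  ],
  "turn": [
    [0, 0, 0.0104],
    [0, 0, 0.0208],
    [0, 0, 0.0208],
    [0, 0, 0.0208],
    [0, 0, 0.0208],
    [0, 0, 0.0208],
    [0, 0, 0.0208],
    [0, 0, 0.0208],
    [0, 0, 0.0208],
    [0, 0, 0.0208],
    [0, 0, 0.0104],
    [0, 0, 0],
    [0, 0, 0],
    [0, 0, 0],
    [0, 0, 0]
  ],
  "fingers": [-1, -1, -1, -1, -1, -1, -1, -1, -1, -1, -1, -1, -1, -1, -1]
}}

```text
time: 14.65
ee_pos: [0.5866, 0.0742, 0.2393]
eef_rot: [0.972, -0.236, 0.0, 0.0]
wrist_force: [4.3, -2.8, -3.3]
gripper_width: 0.167
grip_force: 59.7
```

```bash
python3 - <<'E'
from h import *
from station import arm
s=arm.observe(); st(s); c=arm.capture("scene"); print(abs(s["joint_vel"]).max())
f=c["frame"][:,:,::-1][120:300,160:400]; cv2.imwrite("pics/s3.png",cv2.resize(f,(800,600),interpolation=cv2.INTER_CUBIC))
r=s["ee_pos"][:2]-[.6381,.1754]; print(np.hypot(*r),np.degrees(np.arctan2(-r[0],-r[1]))-2.36*-1)
E
```

```text
t 14.65 p [0.5866 0.0742 0.2393] yaw -27.33 F [ 4.3 -2.8 -3.3] w 0.167 g 59.7
0.0015991311301290054
0.11354910084725263 29.334992435976666
```

View pics/s3.png

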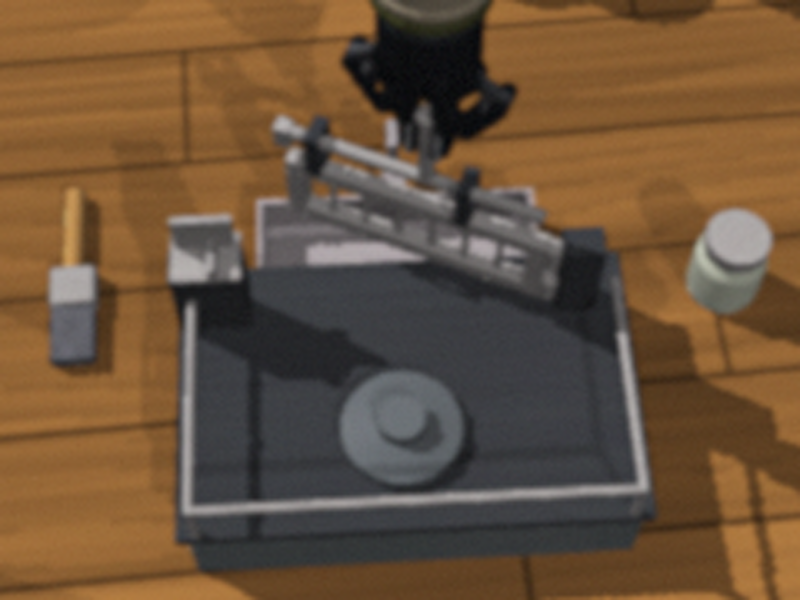

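The gate stands about 24.6 degrees open, held by the post. The tray is out, the bolt is about 54 mm back, and the brush, disc and jar are untouched, so I hand it in.

```bash
python3 -c "
from station import arm
print(arm.close_job())"
```

```text
the job is handed in; nothing more can be done
None
```

I handed the job in with the tray out at its stop, the bolt drawn back about 54 mm, and the gate held by the bolt post at about 25 degrees open; the hand-in returned no verdict.

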